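Clamp a chambered slide in the microscope stage holder with the slip-clutch knob

TASK

Lay the chambered slide, lid up, in the holder on the black stage plate, between its two end tabs, and let go of it. Then turn the clutch knob clockwise, so that the swing finger pushes the slide fully home against the long rail, until you feel the clutch clearly slip by a few degrees, and stop at that first slip, well before it has slipped a twelfth of a turn (30 degrees) in all. Let go, with the slide clamped, and leave the other things on the bench alone.

Things in the scene. Friction and masses are not known exactly. Their poses are not given: they have to be found in the camera images.
- chamber: Loose chambered slide, about 45 g: glass base 76 mm (y) by 26 mm (x), 4 mm thick; on it clear wells with a white lid, 60 mm (y) by 24 mm (x), 4 to 22 mm above the underside. Origin: centre of the underside, z up. Starts flat on the bench. Grip across the lid (24 mm, along x), tips 8 mm above the underside, to clear the holder's strips and finger. Either way round is right.
- stage: Fixed black stage plate, 150 mm (x) by 200 mm (y), on four feet. Origin: centre of its underside, on the bench; z up; flat top at z = 30 mm. It carries the slide holder (bed) and the swing finger with clutch knob (pivot).
- bed (a point): On the plate's top, where the slide's origin lies when home, axes as the plate's; slide's long side along y. Holder strips are 5 mm high: long rail along y, inner face at x = +13 mm; two end tabs, inner faces at y = +-41 mm (3 mm play each end), from x = -7 to +23 mm. The -x side is open: lay the slide about 5 mm short of the rail (x = -5 mm).
- pivot (a point): Upright pivot on the plate's top, fixed; axes as the plate's. An aluminium swing finger, 55 mm long, up to 6 mm above the plate, turns about it. It starts swung out to the -x side, an unmeasured 0.5 to 2.2 rad short of clamping, whichever way the knob's wing points; turned clockwise from above, its nose meets the middle of the slide's -x edge and pushes the slide to the rail.
- knob: Black clutch knob, origin on its axis at the plate's top. Swinging the finger takes 0.06 N m; with the slide home the finger springs and torque climbs over some 0.17 rad of turning to 0.32 N m; there the clutch slips at steady torque. White marks on skirt and flange line up until it slips. Let go, the knob springs back up to 0.2 rad, the slide stays clamped; it may be regripped (40 N or more).
- knob_grip (a point): Grip point on the knob's axis, 3 mm below its top, 55 mm above the plate; turns with the knob. Aluminium wing to pinch: 36 mm long (y) by 12 mm wide (x) by 26 mm high, over a round skirt of 18 mm radius. With the TCP here, fingers closing along x, the tips stay about 4 mm above the skirt. All else on the plate is lower than the skirt.
- objective: Bystander: steel microscope objective, 31 mm across, 50 mm tall, standing on its origin (centre of its underside). Not to be disturbed.
- oil: Bystander: small amber bottle, 28 mm across, 62 mm tall, origin at the centre of its underside. Not to be disturbed.
- slidebox: Bystander: closed grey slide storage box, 85 x 100 x 32 mm, origin at the centre of its underside. Not to be disturbed.
Not all that is in view belongs to the job. Several things have the shape of the chamber; the one meant has the colours described above.

How it is judged:
On the way, in this order (a step that is already met when the one before it is completed fails the run):
1. The slide lies flat in the holder between the end tabs, not more than 20 mm from home, and has been let go (x of chamber in the frame of stage between -0.02 and 0.0025 m and y of chamber in the frame of stage between -0.0045 and 0.0045 m and z of chamber in the frame of stage between 0.028 and 0.0325 m and angle between chamber's own z axis and vertical below 0.06 rad and angle between the y axis of chamber and the y axis of stage, either way round below 0.25 rad and contact force between the fingers and chamber below 0.3 N), for 0.2 s.
2. The slide is home against the rail, the finger bears on it and the clutch has begun to slip (at least 0.05 rad) (x of chamber in the frame of stage between -0.002 and 0.0025 m and y of chamber in the frame of stage between -0.0045 and 0.0045 m and z of chamber in the frame of stage between 0.028 and 0.0325 m and angle between chamber's own z axis and vertical below 0.06 rad and angle between the y axis of chamber and the y axis of stage, either way round below 0.05 rad and x of blade_c1 in the frame of stage between -0.0215 and -0.0155 m and distance between knob_c2 and finger_c2 above 0.0022 m), for 0.1 s.
At the end, for the whole second after the job is handed in: The slide lies flat in the holder between the end tabs, within 2 mm of home against the long rail and parallel to it within 0.05 rad, with the swing finger's nose up against its open side; the clutch has slipped by 0.05 to 0.56 rad (3 to 32 degrees) in all; the slide is at rest (all of step 2 and not (distance between knob_c2 and finger_c2 above 0.01067 m) and linear speed of chamber below 0.01 m/s); the robot touches nothing.
It fails at once if The clutch is turned on past its first slip (more than 32 degrees of slip) (distance between knob_c2 and finger_c2 above 0.01067 m).
It fails at once if The objective is disturbed (moved more than 15 mm) (distance of objective from where it was at the start of the episode above 0.015 m).
It fails at once if The bottle is disturbed (moved more than 15 mm) (distance of oil from where it was at the start of the episode above 0.015 m).
It fails at once if The slide box is disturbed (moved more than 15 mm) (distance of slidebox from where it was at the start of the episode above 0.015 m).
It also fails if it takes over 69 s, if anything falls off the work surface, if the arm or the gripper's body presses on something with over 40 N, if the wrist force passes 120 N, or if a joint passes its speed limit or range.

ROBOT

A 7-joint arm with a two-finger parallel gripper is mounted at the origin on the work surface. World frame = base frame: x ahead of the robot, y to its left, z up, the work surface at z = 0. Lengths are in m, angles in rad, forces in N, time in s.
With the tool pointing down it reaches from about 0.4 to 0.875 m from the base axis. Payload 19.3 kg.
Tool frame: the origin (TCP) lies between the finger pads, 19 mm behind the fingertips; this is the grasp point; z points along the fingers, y is the line along which they close (so a half turn about z gives the same grasp; the last joint's range is limited). The gripper opens to 85 mm and grips with 20 to 120 N. Pads are 22 mm wide; open, the fingers measure 114 mm over their backs; the gripper's body (76 mm by 85 mm) begins 54 mm behind the grasp point. The pads swing forward as they close: fully open they stand 13 mm farther back than shut.
Start: joints at [-1.374, 0.521, -0.036, 1.599, 0.021, 1.021, -0.113], TCP at [0.165, 0.603, 0.25] pointing down, gripper open.
Joint ranges: [-2.91, 2.91], [-0.3, 2.13], [-1.5, 1.42], [0.17, 2.43], [-1.26, 4.41], [0.16, 1.93], [-2.52, 2.52]. Speed limits (rad/s): [1.89, 1.89, 2.39, 2.39, 3.01, 3.01, 3.01].

INTERFACE

Orientations are given as [roll, pitch, yaw] about the fixed x, y, z axes, in that order (R = Rz(yaw) Ry(pitch) Rx(roll)).
In Python, from workcell import bot gives the robot as it stands.
- The arm moves only by the shell command python3 -m crank 'ROWS' [FORCE]. ROWS is a JSON object of lists of equal length, an entry for each row: "travel": the shift along the world's x, y, z in cm, a list of three; "turn": the turn, a rotation vector about the world's x, y, z in degrees, a list of three; "gripper": the closure, from 0 (fully open) to 1 (shut). A call has exactly 5 rows; each row is the pose to reach, as a shift and turn from the pose commanded when the call began; what a row does not reach only later rows make up. A row lasts 1/10 s, in which the tool goes at most 50 mm and 8.59 degrees, less where a joint would pass 70% of its speed; a pose out of reach is approached as far as the arm can. A call with a gripper value outside its range is refused whole. The fingers move at their own pace and stop on an object; FORCE is the grip in N (left out, the last holds). Time passes only in rows, so rows that repeat a pose let the fingers close, or fill a call up. It gives the time, the measured TCP pose, the force, the opening and the grip force at its end, in the units of the state.
- bot.observe(): the state, without advancing time (a new reading comes with each control period).
- bot.grab_frame(name): name is "scene" or "top"; returns a dict with "pixels" (480x640x3 uint8, red, green, blue), "fx", "fy", "cx", "cy" (pixels), "extrinsics" (4x4, takes a point from world to camera coordinates). Camera axes: x right, y down, z forward; pixel columns grow to the right and rows downward; lengths in m; the calibration is good to about 2 mm. A picture is of the moment at which its call begins. There is no depth.
- bot.job_done(): hands the job in; it is judged then, once.
The state is a dict: "clock": time; "qpos": joint angles; "qd": joint speeds; "joint_efforts": joint torques, N m; "position": TCP position; "tool_rot": TCP orientation; "force": force on the tool from outside, world axes, zero at the start; "moment": the same for the moment, N m; "grip_width": finger opening in m; "finger_force": force on a finger pad.
Only numpy, scipy, OpenCV 4.12 (cv2) and the standard library are available. Lean on these libraries where they do the work, as an engineer would, in place of code of your own. Each camera call takes 0.05 s, during which the arm holds its last target. There are 200 camera calls.

## Working session

There is one attempt and no reset: what is moved stays moved. The work goes in short steps, Python scripts to look and compute and a shell command to move; the robot and the scene stay as the last step left them, time stands still between calls to the robot, and variables do not carry over. Pictures are saved under pics/ and viewed, at most 10 in all, crops included, and the job is handed in when it is done.

```bash
mkdir -p pics; python3 - <<'E'
from workcell import bot
import cv2,numpy as np
o=bot.observe();print(o)
for n in("scene","top"):
    f=bot.grab_frame(n);cv2.imwrite(f"pics/{n}0.png",f["pixels"][:,:,::-1]);print(n,f["fx"],f["fy"],f["cx"],f["cy"],np.round(f["extrinsics"],4).tolist())
E
```

```text
{'clock': 0.0, 'qpos': array([-1.3742112 ,  0.52202264, -0.03631398,  1.6000126 ,  0.02116766,
        1.02112435, -0.11276676]), 'qd': array([ 0.00104864,  0.00030492,  0.00070995,  0.00035821,  0.00134752,
       -0.0022083 ,  0.00047224]), 'joint_efforts': array([ 8.35201754e-04, -9.27099681e+01,  1.98067591e+00, -3.69935524e+01,
        1.80401676e-02,  8.22871778e-03,  1.65792602e-05]), 'position': array([0.16471754, 0.60256116, 0.24941885]), 'tool_rot': array([-3.14041123e+00,  6.50794232e-05,  2.87480237e+00]), 'force': array([-0.31184521, -0.04460127,  0.48884969]), 'moment': array([0.0101943 , 0.07171628, 0.02464269]), 'finger_force': 0.0, 'grip_width': 0.0856195274004445}
scene 546.2301687638927 546.2301687638927 317.7822280506245 241.56189455127912 [[0.3405, 0.9402, 0.0003, -0.1801], [0.6208, -0.2246, -0.7511, -0.2894], [-0.7062, 0.256, -0.6602, 1.7372], [0.0, 0.0, 0.0, 1.0]]
top 442.9881683356901 442.9881683356901 317.74911524857566 245.11219789355124 [[-0.0021, -0.9999, 0.0152, -0.0197], [-0.9962, 0.0008, -0.0867, 0.5544], [0.0867, -0.0153, -0.9961, 1.014], [0.0, 0.0, 0.0, 1.0]]
```

View pics/scene0.png

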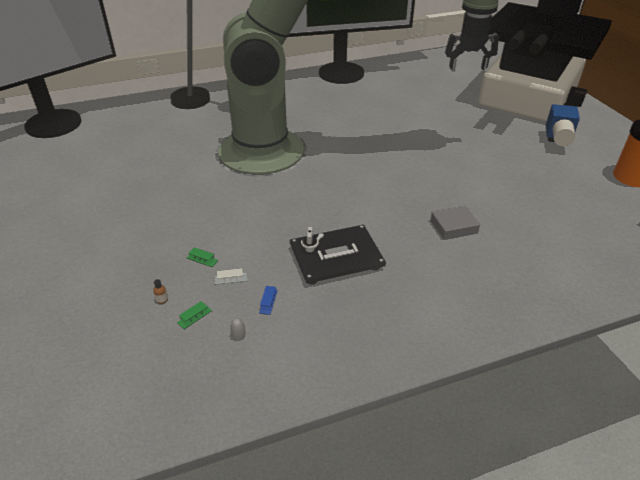

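View pics/top0.png

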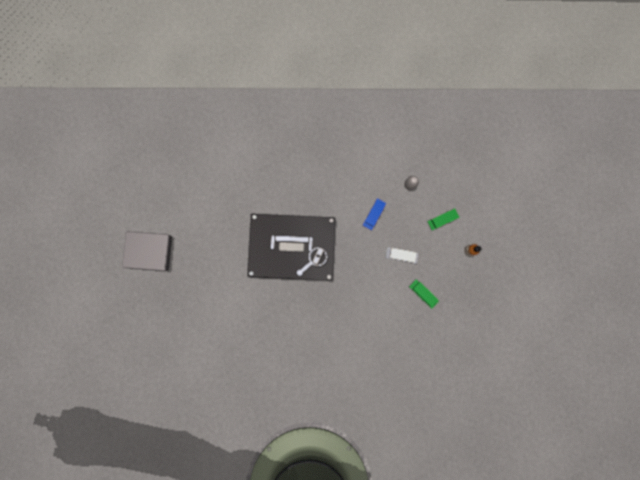

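The scene view shows the white slide at (230,277) and the stage at about (337,254). In the top view the slide is at (402,255), the stage at (291,247) and the knob at (318,257). Next I'll enlarge both views.

```bash
python3 - <<'E'
import cv2,numpy as np
a=cv2.imread("pics/top0.png")[200:300,240:440];b=cv2.imread("pics/scene0.png")[215:315,200:400]
A=[cv2.resize(i,(800,400),interpolation=cv2.INTER_CUBIC) for i in(a,b)]
cv2.imwrite("pics/t1.png",A[0]);cv2.imwrite("pics/s1.png",A[1])
E
```

```text
(no output)
```

View pics/t1.png

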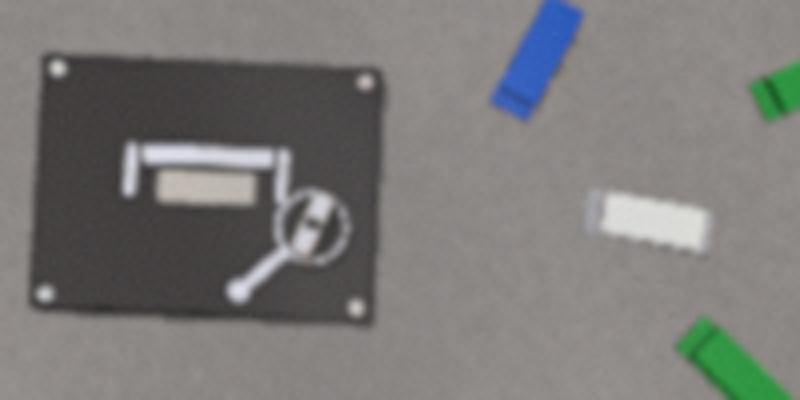

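View pics/s1.png

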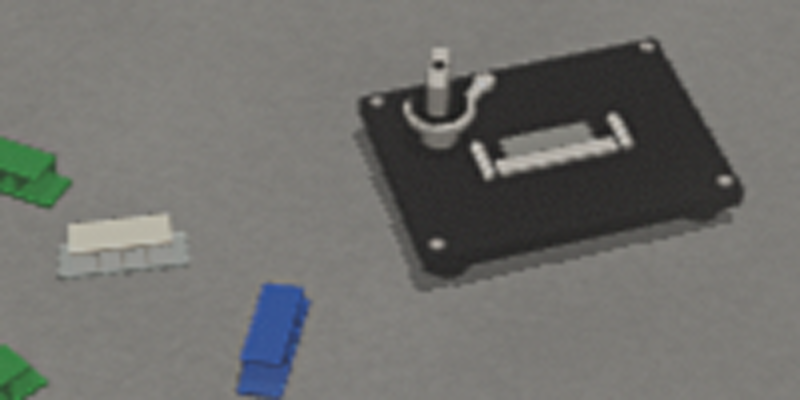

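The crops show the plate's four screws, the holder, the finger pointing out to -x (down-left), the wing nearly along x, and the white lid. Crop positions are in the script. Now I'll triangulate.

```bash
cat > h.py <<'E'
import cv2,numpy as np
from workcell import bot
def frame(n,p=None):
    f=bot.grab_frame(n)
    if p: cv2.imwrite(p,f["pixels"][:,:,::-1])
    K=np.array([[f["fx"],0,f["cx"]],[0,f["fy"],f["cy"]],[0,0,1]]);return f["pixels"],K,K@f["extrinsics"][:3]
def tri(Pa,a,Pb,b):
    X=cv2.triangulatePoints(Pa,Pb,np.array(a,float).T,np.array(b,float).T);return (X[:3]/X[3]).T
def plane(P,uv,z):
    H=np.c_[P[:,:2],P[:,2]*z+P[:,3]];X=np.linalg.inv(H)@np.c_[np.array(uv,float),np.ones(len(uv))].T;return (X[:2]/X[2]).T
def proj(P,X):
    x=P@np.c_[np.array(X,float),np.ones(len(X))].T;return (x[:2]/x[2]).T
def centroid(g,uv,r=3):
    u,v=np.round(uv).astype(int);w=g[v-r:v+r+1,u-r:u+r+1].astype(float);w=np.clip(w-(w.min()+w.max())/2,0,None)
    yy,xx=np.mgrid[v-r:v+r+1,u-r:u+r+1];return [(w*xx).sum()/w.sum(),(w*yy).sum()/w.sum()]
T=lambda p:(np.array(p,float)+.5)/4-.5+[240,200]
S=lambda p:(np.array(p,float)+.5)/4-.5+[200,215]
E
python3 - <<'E'
from h import *
np.set_printoptions(precision=4,suppress=True)
t,_,Pt=frame("top");s,_,Ps=frame("scene")
gt,gs=t.mean(2),s.mean(2)
a=[centroid(gt,p) for p in T([(58,68),(366,82),(356,308),(45,294)])]
b=[centroid(gs,p) for p in S([(725,181),(437,244),(377,101),(648,46)])]
X=tri(Pt,a,Ps,b);print("screws",X,X.mean(0),proj(Pt,X)-a)
W=plane(Pt,a,.030);print("plane.03",W,W.mean(0))
d=(W[0]-W[1])+(W[3]-W[2]);print("yaw stage(y axis)",np.degrees(np.arctan2(-d[0],d[1])), np.degrees(np.arctan2(*(((W[0]-W[3])+(W[1]-W[2]))[::-1]))))
# lid
la=T([(606,192),(711,210),(704,250),(600,231)]);lb=S([(173,240),(66,252),(68,226),(170,214)])
X=tri(Pt,la,Ps,lb);print("lid tri",X,X.mean(0))
for g,P,(u,v),(x0,x1,y0,y1) in((t,Pt,(402,255),(380,425,240,270)),(s,Ps,(230,274),(210,250,262,290))):
    c=g[y0:y1,x0:x1].astype(int)
    m=(c.min(2)>(175)).astype(np.uint8);print(m.sum(), c.min(2).max(), np.median(c.min(2)))
    r=cv2.minAreaRect(np.argwhere(m)[:,::-1].astype(np.float32));q=cv2.boxPoints(r)+[x0,y0]
    w=plane(P,q,.022);print("lid plane",w,w.mean(0),np.linalg.norm(w[0]-w[1]),np.linalg.norm(w[1]-w[2]))
k=tri(Pt,[T((312,225))],Ps,[S((441,51))]);print("wing top",k, plane(Pt,[T((312,225))],.088),plane(Ps,[S((441,51))],.088))
E
```

```text
screws [[ 0.6207  0.1287  0.0332]
 [ 0.6125 -0.052   0.0313]
 [ 0.4804 -0.0461  0.0366]
 [ 0.4894  0.1343  0.0379]] [0.5507 0.0412 0.0348] [[-0.2005 -0.075 ]
 [ 0.2708  0.0897]
 [ 0.481   0.1548]
 [-0.3519 -0.1288]]
plane.03 [[ 0.621   0.1286]
 [ 0.6129 -0.0514]
 [ 0.4809 -0.0453]
 [ 0.4893  0.1345]] [0.551  0.0416]
yaw stage(y axis) -2.630568393730156 -2.6010934324531276
lid tri [[ 0.5483 -0.1939  0.0222]
 [ 0.5376 -0.2554  0.0231]
 [ 0.5144 -0.2502  0.0214]
 [ 0.5254 -0.1902  0.0214]] [ 0.5314 -0.2224  0.022 ]
262 218 136.0
lid plane [[ 0.5255 -0.1888]
 [ 0.549  -0.1936]
 [ 0.5376 -0.2538]
 [ 0.5141 -0.2489]] [ 0.5316 -0.2213] 0.0239580463552535 0.06129115803955526
2 176 123.0
lid plane [[ 0.5443 -0.2077]
 [ 0.5443 -0.2077]
 [ 0.5365 -0.2489]
 [ 0.5365 -0.2489]] [ 0.5404 -0.2283] 0.0 0.041974097655504236
wing top [[ 0.5246 -0.0187  0.0987]] [[ 0.5251 -0.0192]] [[ 0.5125 -0.0143]]
```

```bash
python3 - <<'E'
from h import *
np.set_printoptions(precision=4,suppress=True)
_,_,Pt=frame("top");_,_,Ps=frame("scene")
print("knob dot",tri(Pt,[T((313,224))],Ps,[S((438,65))]),plane(Pt,[T((313,224))],.088),plane(Ps,[S((438,65))],.088))
w=plane(Pt,T([(318,195),(305,255)]),.088);print("wing",w,w.mean(0),np.degrees(np.arctan2(*(w[0]-w[1])[::-1])))
print("skirt c",plane(Pt,[T((312,228))],.065))
f=plane(Pt,T([(237,291)]),.036);print("nose",f)
e=plane(Pt,T([(590,212),(711,230)]),.004);print("glass ends",e,e.mean(0))
r=plane(Pt,T([(136,165),(275,172),(145,164),(272,167)]),.035);c=np.array([.551,.0414]);y=np.radians(-2.6);R=np.array([[np.cos(y),-np.sin(y)],[np.sin(y),np.cos(y)]])
print("tabs/rail in stage",(r-c)@R);print("pivot,nose in stage",(np.r_[w.mean(0)[None],f]-c)@R)
E
```

```text
knob dot [[ 0.5254 -0.0203  0.089 ]] [[ 0.5257 -0.0197]] [[ 0.5242 -0.0203]]
wing [[ 0.5417 -0.0225]
 [ 0.5087 -0.0153]] [ 0.5252 -0.0189] -12.324236833352964
skirt c [[ 0.5249 -0.0195]]
nose [[0.4904 0.0233]]
glass ends [[ 0.538  -0.1867]
 [ 0.5271 -0.2591]] [ 0.5326 -0.2229]
tabs/rail in stage [[ 0.0106  0.0411]
 [ 0.0101 -0.0396]
 [ 0.0114  0.0359]
 [ 0.0129 -0.0377]]
pivot,nose in stage [[-0.0231 -0.0614]
 [-0.0597 -0.0208]]
```

```bash
python3 -m crank '{"travel":[[3.4,-3.6,0],[6.8,-7.2,0],[10.2,-10.8,0],[13.6,-14.4,0],[17,-18,0]],"turn":[[0,0,-8.5],[0,0,-17],[0,0,-25.5],[0,0,-34],[0,0,-42]],"gripper":[0.3,0.3,0.3,0.3,0.3]}' 20
python3 -m crank '{"travel":[[1.4,-4.7,0],[2.8,-9.4,0],[4.2,-14.1,0],[5.6,-18.8,0],[7,-23.5,0]],"turn":[[0,0,-8.5],[0,0,-17],[0,0,-25.5],[0,0,-34],[0,0,-42]],"gripper":[0.3,0.3,0.3,0.3,0.3]}'
python3 -m crank '{"travel":[[1.4,-4.7,0],[2.8,-9.4,0],[4.2,-14.1,0],[5.6,-18.8,0],[7,-23.5,0]],"turn":[[0,0,-1],[0,0,-1],[0,0,-1],[0,0,-1],[0,0,-1]],"gripper":[0.3,0.3,0.3,0.3,0.3]}'
```

```text
clock: 0.8
position: [0.3359, 0.4213, 0.2502]
tool_rot: [3.141, -0.0, 2.136]
force: [1.0, 1.0, 0.7]
grip_width: 0.0597
finger_force: 0.0
clock: 1.3
position: [0.405, 0.186, 0.2502]
tool_rot: [3.141, -0.001, 1.403]
force: [1.7, 1.1, 0.0]
grip_width: 0.0595
finger_force: 0.0
clock: 1.8
position: [0.4751, -0.049, 0.2502]
tool_rot: [3.141, -0.0, 1.392]
force: [1.0, 1.3, 0.2]
grip_width: 0.0598
finger_force: 0.0
```

```bash
python3 -m crank '{"travel":[[1.5,-4.5,0],[3,-9,0],[4.5,-13.5,0],[5.7,-17.3,-1],[5.7,-17.3,-5]],"turn":[[0,0,0],[0,0,0],[0,0,0],[0,0,0],[0,0,0]],"gripper":[0.4,0.4,0.4,0.4,0.4]}'
python3 -m crank '{"travel":[[0,0,-4],[0,0,-8],[0,0,-12],[0,0,-12],[0,0,-12]],"turn":[[0,0,0],[0,0,0],[0,0,0],[0,0,0],[0,0,0]],"gripper":[0.4,0.4,0.4,0.4,0.4]}'
python3 -c "
from h import *
t,_,_=frame('top');s,_,_=frame('scene')
A=np.hstack([cv2.resize(t[215:295,360:440],(400,400),interpolation=2),cv2.resize(s[215:295,190:270],(400,400),interpolation=2)])
cv2.imwrite('pics/g1.png',A[:,:,::-1])"
```

```text
clock: 2.3
position: [0.5336, -0.2263, 0.202]
tool_rot: [3.135, 0.003, 1.386]
force: [-0.1, 0.2, -1.3]
grip_width: 0.0511
finger_force: 0.0
clock: 2.8
position: [0.5318, -0.2205, 0.0807]
tool_rot: [-3.141, 0.0, 1.391]
force: [-0.5, -1.2, 0.4]
grip_width: 0.0517
finger_force: 0.0
```

View pics/g1.png

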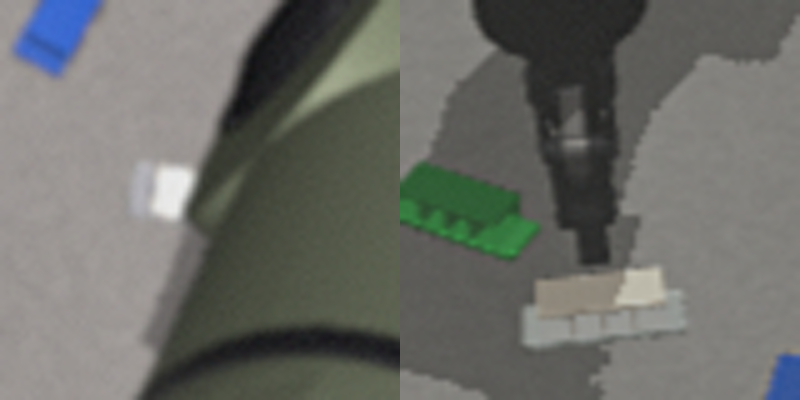

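The gripper sits centred above the lid: fingers near (593,255), lid centre near (600,290) in the right half. Going down to grip.

```bash
python3 -m crank '{"travel":[[0,0,-2.5],[0,0,-4.5],[0,0,-5.3],[0,0,-5.3],[0,0,-5.3]],"turn":[[0,0,0],[0,0,0],[0,0,0],[0,0,0],[0,0,0]],"gripper":[0.4,0.4,0.4,0.4,0.4]}' 20
python3 -m crank '{"travel":[[0,0,0],[0,0,0],[0,0,0],[0,0,0],[0,0,0]],"turn":[[0,0,0],[0,0,0],[0,0,0],[0,0,0],[0,0,0]],"gripper":[0.9,0.9,0.9,0.9,0.9]}' 30
python3 -m crank '{"travel":[[0,0,0],[0,0,0],[0,0,3],[0,0,7],[0,0,11]],"turn":[[0,0,0],[0,0,0],[0,0,0],[0,0,0],[0,0,0]],"gripper":[0.9,0.9,0.9,0.9,0.9]}'
python3 -c "
from h import *
print(bot.observe())
t,_,_=frame('top');s,_,_=frame('scene')
A=np.hstack([cv2.resize(t[215:295,360:440],(400,400),interpolation=2),cv2.resize(s[195:275,190:270],(400,400),interpolation=2)])
cv2.imwrite('pics/g2.png',A[:,:,::-1])"
```

```text
clock: 3.4
position: [0.5325, -0.2205, 0.0284]
tool_rot: [3.14, 0.0, 1.391]
force: [-0.3, -0.2, -0.0]
grip_width: 0.0512
finger_force: 0.0
clock: 3.9
position: [0.5323, -0.2203, 0.028]
tool_rot: [3.14, -0.0, 1.391]
force: [-0.5, 1.1, 10.8]
grip_width: 0.0232
finger_force: 28.9
clock: 4.4
position: [0.5314, -0.2201, 0.1385]
tool_rot: [-3.141, 0.0, 1.391]
force: [1.3, 0.6, 0.0]
grip_width: 0.0228
finger_force: 30.0
{'clock': 4.4, 'qpos': array([-0.02180378,  0.63620687,  0.45072046,  1.84578535, -0.38995804,
        0.74843655,  0.46215631]), 'qd': array([-0.28398201, -0.58200781,  0.39550193, -0.1960762 ,  0.33138476,
        0.77260327, -0.26654765]), 'joint_efforts': array([  5.13927162, -78.97886753,  11.55908167, -23.87203038,
        -1.06885146,  -2.46271804,   0.94653893]), 'position': array([ 0.53140967, -0.22014626,  0.13848801]), 'tool_rot': array([-3.14095903e+00,  2.81471026e-05,  1.39084808e+00]), 'force': array([1.29996939, 0.61641066, 0.04259742]), 'moment': array([ 0.04653477, -0.03517878, -0.01413929]), 'finger_force': 30.019571185112, 'grip_width': 0.022813436888679747}
```

View pics/g2.png

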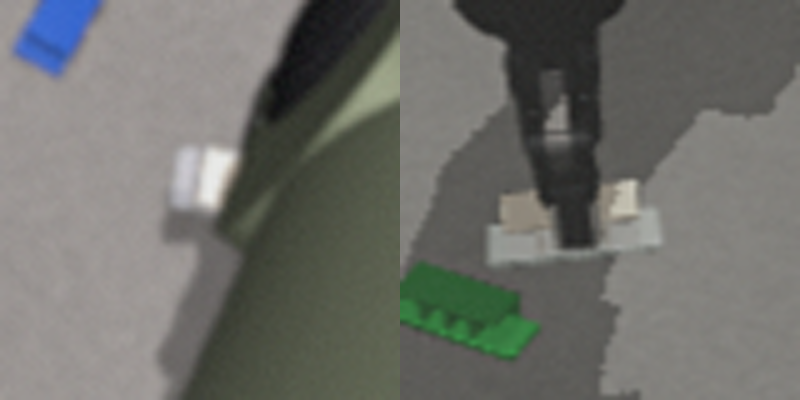

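The slide is held level. Now to the stage.

```bash
python3 -m crank '{"travel":[[0.3,2.5,3],[0.5,7,3],[0.8,12,3],[1.1,16.5,3],[1.4,21,3]],"turn":[[0,0,1.5],[0,0,3],[0,0,5],[0,0,6.5],[0,0,7.7]],"gripper":[0.9,0.9,0.9,0.9,0.9]}'
python3 -m crank '{"travel":[[0,3,0],[0,5.3,0],[0,5.3,-3],[0,5.3,-6],[0,5.3,-8.5]],"turn":[[0,0,0],[0,0,0],[0,0,0],[0,0,0],[0,0,0]],"gripper":[0.9,0.9,0.9,0.9,0.9]}'
python3 -m crank '{"travel":[[0,0,0],[0,0,0],[0,0,0],[0,0,0],[0,0,0]],"turn":[[0,0,0],[0,0,0],[0,0,0],[0,0,0],[0,0,0]],"gripper":[0.9,0.9,0.9,0.9,0.9]}'
python3 -c "
from h import *
print(bot.observe()['position'])
t,_,_=frame('top','pics/t3.png');s,_,_=frame('scene','pics/s3.png')
A=np.hstack([cv2.resize(t[205:295,245:325],(400,450),interpolation=2),cv2.resize(s[195:285,290:370],(400,450),interpolation=2)])
cv2.imwrite('pics/g3.png',A[:,:,::-1])"
```

```text
clock: 5.0
position: [0.5456, -0.0082, 0.1671]
tool_rot: [3.141, -0.0, 1.527]
force: [0.7, -0.4, -0.2]
grip_width: 0.0228
finger_force: 30.0
clock: 5.5
position: [0.5454, 0.0432, 0.0807]
tool_rot: [-3.141, 0.0, 1.526]
force: [0.9, 0.4, 0.1]
grip_width: 0.0228
finger_force: 30.0
clock: 6.0
position: [0.5462, 0.043, 0.0829]
tool_rot: [3.14, -0.0, 1.526]
force: [-0.5, -0.4, -0.8]
grip_width: 0.0229
finger_force: 30.0
[0.54621246 0.04302411 0.08287187]
```

View pics/g3.png

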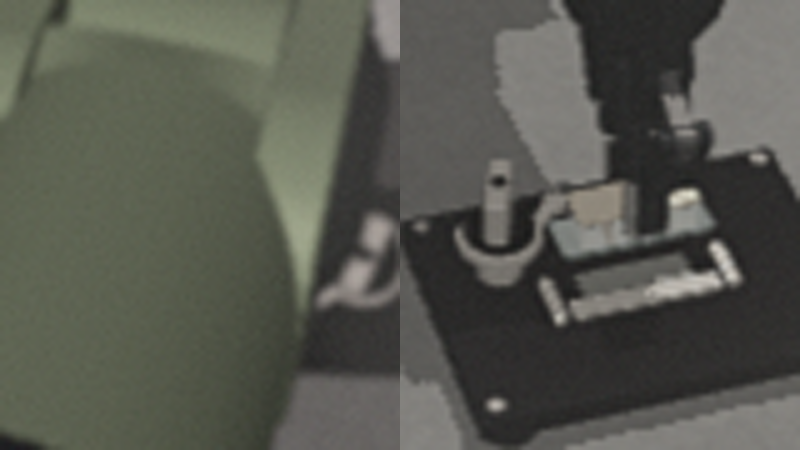

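The slide hangs level over the holder. In the right half, its front bottom edge runs from (562,258) to (717,234), the left tab's inner edge from (552,278) to (570,322), and the right tab's from (712,245) to (730,288). I'll check the fit from these.

```bash
python3 - <<'E'
from h import *
np.set_printoptions(precision=4,suppress=True)
_,_,Ps=frame("scene")
G=lambda p:(np.array(p,float)+.5)/5-.5+[290-80,195]
c=np.array([.551,.0414]);y=np.radians(-2.6);R=np.array([[np.cos(y),-np.sin(y)],[np.sin(y),np.cos(y)]])
st=lambda uv,z:(plane(Ps,G(uv),z)-c)@R
print("screws",st([(420,228),(497,405),(760,158)],.031))
print("slide edge",st([(562,258),(717,234)],.0549))
print("tabs",st([(552,278),(570,322),(712,245),(730,288)],.035))
E
```

```text
screws [[-0.0657 -0.0914]
 [ 0.0656 -0.0905]
 [-0.0665  0.0903]]
slide edge [[ 0.0022 -0.0387]
 [ 0.0079  0.0384]]
tabs [[-0.0065 -0.0409]
 [ 0.026  -0.0421]
 [-0.0061  0.0418]
 [ 0.0261  0.0394]]
```

Slide and tabs are both centred to within 0.5 mm. Lowering and releasing.

```bash
python3 -m crank '{"travel":[[0,0,-1],[0,0,-1.8],[0,0,-2.3],[0,0,-2.45],[0,0,-2.5]],"turn":[[0,0,0],[0,0,0],[0,0,0],[0,0,0],[0,0,0]],"gripper":[0.9,0.9,0.9,0.9,0.9]}'
python3 -m crank '{"travel":[[0,0,0],[0,0,0],[0,0,0],[0,0,0],[0,0,0]],"turn":[[0,0,0],[0,0,0],[0,0,0],[0,0,0],[0,0,0]],"gripper":[0.9,0.9,0.9,0.9,0.9]}'
```

```text
clock: 6.65
position: [0.5455, 0.0428, 0.0572]
tool_rot: [-3.141, -0.001, 1.525]
force: [-9.7, 1.1, 30.6]
grip_width: 0.0227
finger_force: 33.1
clock: 7.15
position: [0.5455, 0.0428, 0.0573]
tool_rot: [-3.141, -0.0, 1.525]
force: [-7.7, 0.9, 23.1]
grip_width: 0.023
finger_force: 32.4
```

```bash
python3 -m crank '{"travel":[[0,0,0.08],[0,0,0.08],[0,0,0.08],[0,0,0.08],[0,0,0.08]],"turn":[[0,0,0],[0,0,0],[0,0,0],[0,0,0],[0,0,0]],"gripper":[0.9,0.9,0.6,0.45,0.45]}' 20
python3 -m crank '{"travel":[[0,0,0],[0,0,2.5],[0,0,6.5],[0,0,11],[0,0,12]],"turn":[[0,0,0],[0,0,0],[0,0,0],[0,0,0],[0,0,0]],"gripper":[0.45,0.45,0.45,0.45,0.45]}'
python3 -m crank '{"travel":[[-2,-5,0],[-2,-9,0],[-2,-14,0],[-2,-17,0],[-2,-17,0]],"turn":[[0,0,8.5],[0,0,17],[0,0,25.5],[0,0,34],[0,0,42.5]],"gripper":[0.45,0.45,0.45,0.45,0.45]}'
python3 -c "
from h import *
t,_,_=frame('top','pics/t4.png');s,_,_=frame('scene','pics/s4.png')
A=np.hstack([cv2.resize(t[205:285,250:330],(400,400),interpolation=2),cv2.resize(s[210:290,290:370],(400,400),interpolation=2)])
cv2.imwrite('pics/g4.png',A[:,:,::-1])"
```

```text
clock: 7.65
position: [0.5457, 0.0428, 0.0576]
tool_rot: [-3.141, 0.0, 1.526]
force: [0.1, -0.3, -0.9]
grip_width: 0.0469
finger_force: 0.0
clock: 8.15
position: [0.5473, 0.0427, 0.1818]
tool_rot: [3.137, -0.001, 1.525]
force: [0.7, -0.2, -0.3]
grip_width: 0.0469
finger_force: 0.0
clock: 8.65
position: [0.525, -0.132, 0.1778]
tool_rot: [-3.141, 0.001, 2.268]
force: [0.2, 0.5, -0.7]
grip_width: 0.0474
finger_force: 0.0
```

View pics/g4.png

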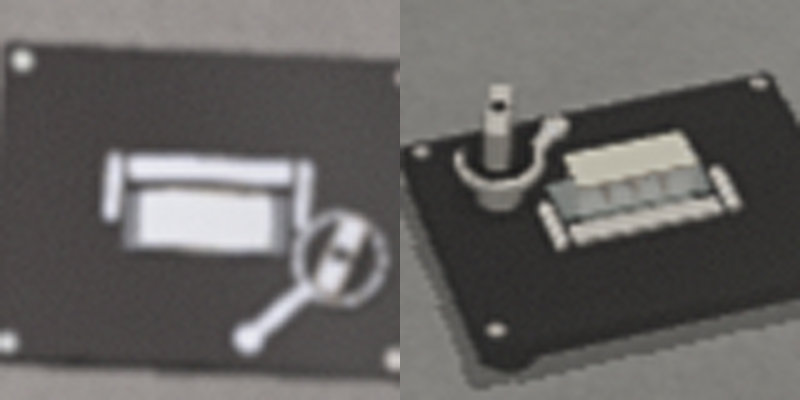

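The slide lies flat between the tabs. In the top crop the wing runs from (350,217) to (328,292) with its dot at (341,255), and the finger's nose is at (248,340).

```bash
python3 - <<'E'
from h import *
np.set_printoptions(precision=4,suppress=True)
t,_,Pt=frame("top");g=t.astype(float).mean(2)
yy,xx=np.mgrid[:480,:640];c=plane(Pt,np.c_[xx.ravel(),yy.ravel()],.088).reshape(480,640,2)
for r in(.014,.016,.018,.02):
  m=np.hypot(c[...,0]-.5255,c[...,1]+.0193)<r
  w=np.clip(g-95,0,60)*m;W=w.sum();mu=(w[...,None]*c).sum((0,1))/W;d=(c-mu).reshape(-1,2);C=(w.reshape(-1,1)*d).T@d/W
  ev,V=np.linalg.eigh(C);v=V[:,1]*np.sign(V[0,1]);print(r,mu,np.degrees(np.arctan2(v[1],v[0])),np.sqrt(ev*12))
o=bot.observe();print(o['position'],o['tool_rot'],o['qpos'])
E
```

```text
0.014 [ 0.5255 -0.0187] -23.97770503422261 [0.0132 0.0283]
0.016 [ 0.5264 -0.0187] -24.433480866879094 [0.0157 0.0324]
0.018 [ 0.5268 -0.0179] -23.775943315873448 [0.0252 0.0358]
0.02 [ 0.5261 -0.0179] -21.463577083358228 [0.033  0.0382]
[ 0.5256 -0.1272  0.1776] [ 3.1413 -0.0006  2.2637] [-0.07    0.4983  0.27    1.9027 -0.186   0.7649  0.9963]
```

```bash
python3 - <<'E'
from h import *
from scipy.ndimage import map_coordinates
t=np.mean([frame("top")[0].astype(float).mean(2) for _ in range(4)],0);_,_,Pt=frame("top")
a,b=np.meshgrid(np.linspace(-.017,.017,35),np.linspace(-.011,.011,23))
tm=np.where(abs(b)<.006,1,-1.)*1.; tm[np.hypot(a,b)<.004]=0; tm[(abs(b)>.006)&(np.hypot(a,b)>.0145)]=0
tm[tm>0]/=(tm>0).sum();tm[tm<0]/=(tm<0).sum()
L=[]
for th in np.radians(np.arange(-40,10,1.)):
  for x in np.arange(.521,.531,.001):
    for y in np.arange(-.024,-.014,.001):
      X=np.stack([x+a*np.cos(th)-b*np.sin(th),y+a*np.sin(th)+b*np.cos(th),0*a+.088],-1).reshape(-1,3)
      u=proj(Pt,X);v=map_coordinates(t,[u[1],u[0]],order=1);L.append(((v*tm.ravel()).sum(),np.degrees(th),x,y))
L.sort(reverse=True)
for l in L[:12]:print(np.round(l,4))
E
```

```text
Traceback (most recent call last):
ValueError: operands could not be broadcast together with shapes (2,) (805,)
```

```bash
python3 - <<'E'
from h import *
from scipy.ndimage import map_coordinates
t,_,Pt=frame("top");t=t.astype(float).mean(2)
a,b=np.meshgrid(np.linspace(-.017,.017,35),np.linspace(-.011,.011,23))
tm=np.where(abs(b)<.006,1,-1.)*1.; tm[np.hypot(a,b)<.004]=0; tm[(abs(b)>.006)&(np.hypot(a,b)>.0145)]=0
p,n=(tm>0).sum(),(tm<0).sum();tm=np.where(tm>0,tm/p,tm/n)
L=[]
for th in np.radians(np.arange(-40,10,1.)):
  for x in np.arange(.521,.531,.001):
    for y in np.arange(-.024,-.014,.001):
      X=np.stack([x+a*np.cos(th)-b*np.sin(th),y+a*np.sin(th)+b*np.cos(th),0*a+.088],-1).reshape(-1,3)
      u=proj(Pt,X).T;v=map_coordinates(t,[u[1],u[0]],order=1);L.append(((v*tm.ravel()).sum(),np.degrees(th),x,y))
L.sort(reverse=True)
for l in L[:12]:print(np.round(l,4))
E
```

```text
[ 9.16516e+01 -2.50000e+01  5.25000e-01 -1.80000e-02]
[ 9.16218e+01 -2.40000e+01  5.25000e-01 -1.80000e-02]
[ 9.15125e+01 -2.60000e+01  5.25000e-01 -1.80000e-02]
[ 9.13733e+01 -2.30000e+01  5.25000e-01 -1.80000e-02]
[ 9.1134e+01 -2.5000e+01  5.2600e-01 -1.9000e-02]
[ 9.11321e+01 -2.40000e+01  5.26000e-01 -1.90000e-02]
[ 9.10946e+01 -2.70000e+01  5.25000e-01 -1.80000e-02]
[ 9.10196e+01 -2.50000e+01  5.26000e-01 -1.80000e-02]
[ 9.10189e+01 -2.40000e+01  5.26000e-01 -1.80000e-02]
[ 9.0947e+01 -2.6000e+01  5.2600e-01 -1.9000e-02]
[ 9.09441e+01 -2.20000e+01  5.25000e-01 -1.80000e-02]
[ 9.09316e+01 -2.30000e+01  5.26000e-01 -1.90000e-02]
```

```bash
python3 -m crank '{"travel":[[0,4,0],[0,8,0],[0,10.85,0],[0,10.85,-2],[0,10.85,-4]],"turn":[[0,0,8],[0,0,16],[0,0,24],[0,0,29.3],[0,0,29.3]],"gripper":[0.45,0.45,0.45,0.45,0.45]}' 20
python3 -m crank '{"travel":[[0,0,-2],[0,0,-4],[0,0,-5.2],[0,0,-5.2],[0,0,-5.2]],"turn":[[0,0,0],[0,0,0],[0,0,0],[0,0,0],[0,0,0]],"gripper":[0.45,0.45,0.45,0.45,0.45]}'
python3 -m crank '{"travel":[[0,0,0],[0,0,0],[0,0,0],[0,0,0],[0,0,0]],"turn":[[0,0,0],[0,0,0],[0,0,0],[0,0,0],[0,0,0]],"gripper":[1,1,1,1,1]}' 20
python3 -c "
from workcell import bot
o=bot.observe();print(o['position'],o['tool_rot'],o['force'],o['moment'],o['qpos'])"
```

```text
clock: 9.6
position: [0.5261, -0.0171, 0.1377]
tool_rot: [3.141, 0.001, 2.784]
force: [-0.1, -0.2, -0.2]
grip_width: 0.0472
finger_force: 0.0
clock: 10.1
position: [0.526, -0.0185, 0.0862]
tool_rot: [-3.142, 0.0, 2.779]
force: [-0.2, 0.4, 1.4]
grip_width: 0.047
finger_force: 0.0
clock: 10.6
position: [0.5261, -0.0197, 0.0866]
tool_rot: [-3.141, 0.001, 2.778]
force: [-2.5, -5.5, 9.1]
grip_width: 0.0116
finger_force: 19.7
[ 0.52614056 -0.01972879  0.08660904] [-3.14112177e+00  1.42737635e-03  2.77757821e+00] [-2.53771939 -5.51656865  9.11689454] [-1.4481009   0.36642723 -0.00827777] [-0.14852441  0.61402926  0.0990833   1.98692997 -0.10827733  0.54444429
  1.2319861 ]
```

```bash
cat > m.py <<'E'
from workcell import bot
import numpy as np
o=bot.observe();print(o['position'].round(4),'yaw',np.degrees(o['tool_rot'][2]).round(2),'F',o['force'].round(1),'Mz',o['moment'][2].round(3))
E
python3 -m crank '{"travel":[[0,-0.12,0],[0,-0.12,0],[0,-0.12,0],[0,-0.12,0],[0,-0.12,0]],"turn":[[0,0,0],[0,0,0],[0,0,0],[0,0,0],[0,0,0]],"gripper":[1,1,1,1,1]}' 70; python3 m.py
python3 -m crank '{"travel":[[0,0,0],[0,0,0],[0,0,0],[0,0,0],[0,0,0]],"turn":[[0,0,-4],[0,0,-8],[0,0,-12],[0,0,-16],[0,0,-20]],"gripper":[1,1,1,1,1]}' 70; python3 m.py
```

```text
clock: 11.1
position: [0.5262, -0.02, 0.0867]
tool_rot: [3.141, 0.001, 2.778]
force: [-2.3, -1.4, 12.0]
grip_width: 0.0106
finger_force: 72.1
[ 0.5262 -0.02    0.0867] yaw 159.19 F [-2.3 -1.4 12. ] Mz -0.103
clock: 11.6
position: [0.5264, -0.0197, 0.0868]
tool_rot: [3.14, 0.001, 2.427]
force: [-1.1, 0.8, 10.9]
grip_width: 0.0103
finger_force: 71.9
[ 0.5264 -0.0197  0.0868] yaw 139.05 F [-1.1  0.8 10.9] Mz 0.051
```

```bash
python3 -m crank '{"travel":[[0,0,0],[0,0,0],[0,0,0],[0,0,0],[0,0,0]],"turn":[[0,0,-2.5],[0,0,-5],[0,0,-7.5],[0,0,-10],[0,0,-10]],"gripper":[1,1,1,1,1]}' 70; python3 m.py
python3 -m crank '{"travel":[[0,0,0],[0,0,0],[0,0,0],[0,0,0],[0,0,0]],"turn":[[0,0,-1.5],[0,0,-3],[0,0,-4.5],[0,0,-6],[0,0,-6]],"gripper":[1,1,1,1,1]}' 70; python3 m.py
```

```text
clock: 12.1
position: [0.5266, -0.0195, 0.0868]
tool_rot: [3.14, 0.001, 2.254]
force: [-1.0, 0.9, 9.9]
grip_width: 0.0102
finger_force: 71.9
[ 0.5266 -0.0195  0.0868] yaw 129.12 F [-1.   0.9  9.9] Mz -0.045
clock: 12.6
position: [0.5267, -0.0195, 0.0868]
tool_rot: [3.139, 0.001, 2.15]
force: [0.1, 1.6, 9.2]
grip_width: 0.0104
finger_force: 71.8
[ 0.5267 -0.0195  0.0868] yaw 123.16 F [0.1 1.6 9.2] Mz -0.076
```

```bash
for i in 1; do python3 -m crank '{"travel":[[0,0,0],[0,0,0],[0,0,0],[0,0,0],[0,0,0]],"turn":[[0,0,-1],[0,0,-2],[0,0,-3],[0,0,-4],[0,0,-5]],"gripper":[1,1,1,1,1]}' 70|tail -1; python3 m.py; done
python3 -m crank '{"travel":[[0,0,0],[0,0,0],[0,0,0],[0,0,0],[0,0,0]],"turn":[[0,0,-1],[0,0,-2],[0,0,-3],[0,0,-4],[0,0,-5]],"gripper":[1,1,1,1,1]}' 70|tail -1; python3 m.py
python3 -c "
from h import *
t,_,_=frame('top','pics/t5.png');s,_,_=frame('scene','pics/s5.png')
A=np.hstack([cv2.resize(t[205:285,250:330],(400,400),interpolation=2),cv2.resize(s[190:290,290:390],(400,400),interpolation=2)])
cv2.imwrite('pics/g5.png',A[:,:,::-1])"
```

```text
finger_force: 71.6
[ 0.5268 -0.0195  0.0868] yaw 118.18 F [1.4 1.8 9. ] Mz 0.101
finger_force: 71.6
[ 0.5269 -0.0194  0.0868] yaw 113.19 F [1.2 2.5 8.8] Mz 0.095
```

View pics/g5.png

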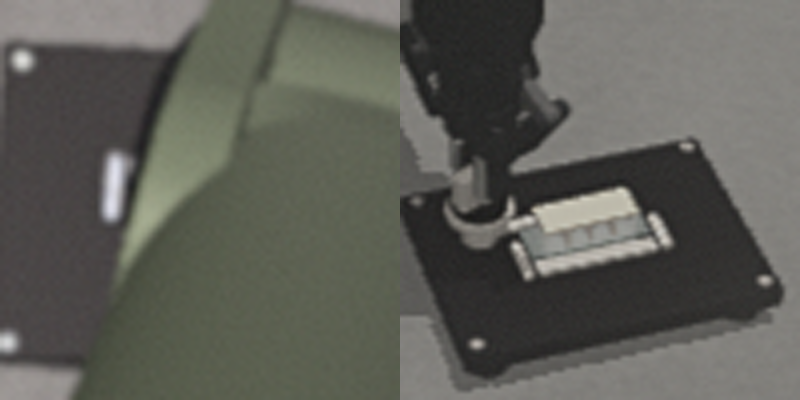

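The finger now points under the slide's -x side near (525,222), and the slide is at the rail or close to it. I'll turn on in small steps.

```bash
python3 -m crank '{"travel":[[0,0,0],[0,0,0],[0,0,0],[0,0,0],[0,0,0]],"turn":[[0,0,-0.6],[0,0,-1.2],[0,0,-1.8],[0,0,-2.4],[0,0,-3]],"gripper":[1,1,1,1,1]}' 70|tail -1; python3 m.py
python3 -m crank '{"travel":[[0,0,0],[0,0,0],[0,0,0],[0,0,0],[0,0,0]],"turn":[[0,0,-0.6],[0,0,-1.2],[0,0,-1.8],[0,0,-2.4],[0,0,-3]],"gripper":[1,1,1,1,1]}' 70|tail -1; python3 m.py
```

```text
finger_force: 71.5
[ 0.527  -0.0194  0.0868] yaw 110.21 F [2.9 2.7 7.9] Mz 0.059
finger_force: 71.5
[ 0.527  -0.0193  0.0868] yaw 107.21 F [2.1 2.2 7.8] Mz 0.162
```

```bash
cat > m.py <<'E'
from workcell import bot
import numpy as np
M=[]
for i in range(5):
    o=bot.observe();M.append(o['moment'][2]);i<4 and bot.grab_frame("top")
print('yaw',np.degrees(o['tool_rot'][2]).round(2),'F',o['force'].round(1),'Mz',np.round(M,3),np.mean(M).round(3))
E
python3 m.py
python3 -m crank '{"travel":[[0,0,0],[0,0,0],[0,0,0],[0,0,0],[0,0,0]],"turn":[[0,0,-0.6],[0,0,-1.2],[0,0,-1.8],[0,0,-2.4],[0,0,-3]],"gripper":[1,1,1,1,1]}' 70|tail -1; python3 m.py
```

```text
yaw 107.22 F [2.1 2.8 7.5] Mz [0.162 0.044 0.015 0.06  0.063] 0.069
finger_force: 71.5
yaw 104.23 F [2.7 2.  6.8] Mz [0.145 0.088 0.094 0.086 0.06 ] 0.095
```

```bash
python3 -m crank '{"travel":[[0,0,0],[0,0,0],[0,0,0],[0,0,0],[0,0,0]],"turn":[[0,0,-0.6],[0,0,-1.2],[0,0,-1.8],[0,0,-2.4],[0,0,-3]],"gripper":[1,1,1,1,1]}' 70|tail -1; python3 m.py
python3 -m crank '{"travel":[[0,0,0],[0,0,0],[0,0,0],[0,0,0],[0,0,0]],"turn":[[0,0,-0.6],[0,0,-1.2],[0,0,-1.8],[0,0,-2.4],[0,0,-3]],"gripper":[1,1,1,1,1]}' 70|tail -1; python3 m.py
```

```text
finger_force: 71.5
yaw 101.24 F [1.9 1.8 8.2] Mz [0.242 0.24  0.153 0.173 0.172] 0.196
finger_force: 71.4
yaw 98.24 F [3.1 2.5 8.1] Mz [0.328 0.284 0.235 0.196 0.251] 0.259
```

```bash
python3 -m crank '{"travel":[[0,0,0],[0,0,0],[0,0,0],[0,0,0],[0,0,0]],"turn":[[0,0,-0.6],[0,0,-1.2],[0,0,-1.8],[0,0,-2.4],[0,0,-3]],"gripper":[1,1,1,1,1]}' 70|tail -1; python3 m.py
python3 -m crank '{"travel":[[0,0,0],[0,0,0],[0,0,0],[0,0,0],[0,0,0]],"turn":[[0,0,-0.6],[0,0,-1.2],[0,0,-1.8],[0,0,-2.4],[0,0,-3]],"gripper":[1,1,1,1,1]}' 70|tail -1; python3 m.py
```

```text
finger_force: 71.4
yaw 95.25 F [3.4 2.1 7.6] Mz [0.329 0.28  0.179 0.248 0.22 ] 0.251
finger_force: 71.3
yaw 92.25 F [4.3 2.1 5.5] Mz [0.334 0.266 0.228 0.211 0.24 ] 0.256
```

Moving torque has levelled off at 0.33 N m since yaw ≈ 98°, so the clutch is slipping, about 5° so far. I'll add 4° for margin, then check the marks.

```bash
python3 -m crank '{"travel":[[0,0,0],[0,0,0],[0,0,0],[0,0,0],[0,0,0]],"turn":[[0,0,-0.8],[0,0,-1.6],[0,0,-2.4],[0,0,-3.2],[0,0,-4]],"gripper":[1,1,1,1,1]}' 70|tail -1; python3 m.py
python3 -m crank '{"travel":[[0,0,0],[0,0,0],[0,0,0],[0,0,0],[0,0,0]],"turn":[[0,0,0],[0,0,0],[0,0,0],[0,0,0],[0,0,0]],"gripper":[0.9,0.7,0.45,0.45,0.45]}' 20
python3 -m crank '{"travel":[[0,0,2],[0,0,6],[0,0,10],[0,-3,11],[0,-7,11]],"turn":[[0,0,0],[0,0,0],[0,0,0],[0,0,0],[0,0,0]],"gripper":[0.45,0.45,0.45,0.45,0.45]}'
python3 -m crank '{"travel":[[0,-4,0],[0,-8,0],[0,-10,0],[0,-10,0],[0,-10,0]],"turn":[[0,0,0],[0,0,0],[0,0,0],[0,0,0],[0,0,0]],"gripper":[0.45,0.45,0.45,0.45,0.45]}'
python3 -c "
from h import *
t,_,_=frame('top','pics/t6.png');s,_,_=frame('scene','pics/s6.png')
A=np.hstack([cv2.resize(t[220:270,280:330],(400,400),interpolation=2),cv2.resize(s[215:275,295:355],(400,400),interpolation=2)])
cv2.imwrite('pics/g6.png',A[:,:,::-1])"
```

```text
finger_force: 71.3
yaw 88.25 F [4.8 2.4 6.8] Mz [0.3   0.317 0.163 0.234 0.249] 0.253
clock: 19.6
position: [0.5257, -0.0199, 0.0858]
tool_rot: [-3.141, 0.0, 1.539]
force: [-0.0, 0.3, 0.0]
grip_width: 0.0471
finger_force: 0.0
clock: 20.1
position: [0.5268, -0.0889, 0.1976]
tool_rot: [3.139, -0.001, 1.543]
force: [0.7, -0.5, -1.3]
grip_width: 0.0469
finger_force: 0.0
clock: 20.6
position: [0.5256, -0.1897, 0.1956]
tool_rot: [-3.141, -0.0, 1.539]
force: [-0.2, 0.5, -0.1]
grip_width: 0.047
finger_force: 0.0
```

View pics/g6.png

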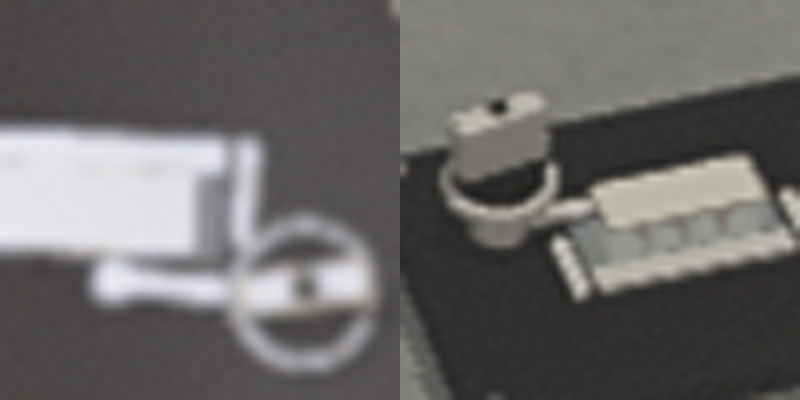

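The slide is against the rail, the nose at (110,280) is up against its open side, and the wing lies near y. I'll measure the slip from the finger and wing angles before and after.

```bash
python3 - <<'E'
from h import *
from scipy.ndimage import map_coordinates
_,_,Pt=frame("top")
a,b=np.meshgrid(np.linspace(-.017,.017,35),np.linspace(-.011,.011,23))
tm=np.where(abs(b)<.006,1,-1.)*1.; tm[np.hypot(a,b)<.004]=0; tm[(abs(b)>.006)&(np.hypot(a,b)>.0145)]=0
p,n=(tm>0).sum(),(tm<0).sum();tm=np.where(tm>0,tm/p,tm/n)
for f,rng in(("t4",(-40,0)),("t6",(-110,-60))):
  t=cv2.imread(f"pics/{f}.png").astype(float).mean(2)
  def val(X):
    u=proj(Pt,X).T;return map_coordinates(t,[u[1],u[0]],order=1)
  L=max((( val(np.stack([x+a*np.cos(th)-b*np.sin(th),y+a*np.sin(th)+b*np.cos(th),0*a+.088],-1).reshape(-1,3))*tm.ravel()).sum(),np.degrees(th),x,y) for th in np.radians(np.arange(*rng)) for x in np.arange(.522,.53,.001) for y in np.arange(-.023,-.015,.001))
  # finger: brightest ray beyond flange
  r=np.linspace(.03,.052,23);best=[]
  for th in np.arange(75,150,.5):
    c,s=np.cos(np.radians(th)),np.sin(np.radians(th));best.append((val(np.c_[.5256+r*c,-.0192+r*s,0*r+.036]).mean(),th))
  B=np.array(best);B=B[B[:,1]>(78 if f=="t4" else 80)];k=B[B[:,0]>B[:,0].max()-15]
  print(f,"wing",np.round(L,4),"finger peak",B[B[:,0].argmax()],k[:,1].min(),k[:,1].max())
E
```

```text
t4 wing [ 9.17666e+01 -2.50000e+01  5.25000e-01 -1.80000e-02] finger peak [219.86262918 130.        ] 127.5 132.0
t6 wing [ 8.72074e+01 -8.20000e+01  5.26000e-01 -1.90000e-02] finger peak [219.29103035  83.5       ] 81.0 85.5
```

Finger turned 46°, wing 57°, so slip is about 10°, matching the torque trace. The gripper is clear, so I'm handing in.

```bash
python3 -c "
from workcell import bot
print(bot.job_done())"
```

```text
the job is handed in; nothing more can be done
None
```

The slide is clamped home against the long rail, the clutch slipped about 10° by my measurement, the knob is released and the arm is clear; the job was handed in at about 21 s, and no verdict was returned.

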